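Open the child-proof thinner tin

TASK

The brush thinner is in the rectangular tin. Open its child-proof cap: press the cap down hard, keep it pressed while you turn it anticlockwise (seen from above) as far as it goes, then let go so that it springs up and stays up. Leave the same cap on the round tin shut.

Things in the scene. Friction and masses are not known exactly. Their poses are not given: they have to be found in the camera images.
- can: The rectangular tin, bare metal, 72 (x) x 100 (y) mm and 110 mm tall, on a 12 mm plywood foot screwed to the worktop: it cannot move. Origin: centre of the foot's underside, on the cap's axis; z up. It stands left or right of the middle, the round tin (bare metal, 86 mm diameter, same height and same cap) on the other side; loose bottles among them are at most 115 mm tall, lower than the caps.
- can_grip (a point): Centre of the grip bar on its black cap, 164 mm above the worktop while locked. The cap is a ribbed disc, 60 mm diameter, 18 mm high; across its top stands a bar 54 mm long, 14 mm thick, 24 mm tall; this point is 12 mm above the disc's flat top. x along the bar, y across it, z up; moves and turns with the cap. Pinch the bar across y from above; fingertips may stand on the disc.
- can_lift (a joint): Height of that cap in m: 0 locked, negative pressed down (stop at -0.008), +0.006 sprung up and open. The spring needs 10 N to begin, 14 N at -0.004, 18 N at the stop. Only below -0.004 do its lugs clear the lock, so press to about -0.006 or to the stop; otherwise it is stopped at about 0.12 rad of turn.
- can_turn (a joint): Turn of that cap in rad, growing anticlockwise seen from above: 0 to 0.06 at the start (locked, bar along the tin's x), 1.15 at the stop. From about 0.7 on the lugs are free and the cap can rise; let go between 0.12 and 0.7 it stays caught below. Once pressed it turns easily (under 0.3 N m).
- jar_turn (a joint): Turn of the like cap on the round tin in rad, 0 to 0.06 at the start (locked); it must stay shut.

How it is judged:
On the way, in this order (a step that is already met when the one before it is completed fails the run):
1. the rectangular tin's cap is pressed down by more than 3 mm (value of joint can_lift below -0.003 m), for 0.05 s.
2. the cap is turned anticlockwise past the lock (value of joint can_turn above 0.8 rad), for 0.05 s.
At the end, for the whole second after the job is handed in: The rectangular tin's cap is turned anticlockwise by more than 0.8 rad and has sprung up by more than 4 mm above its locked height; the round tin's cap is turned by less than 0.3 rad (value of joint can_turn above 0.8 rad and value of joint can_lift above 0.004 m and value of joint jar_turn below 0.3 rad); the robot touches nothing.
It fails at once if the round tin's cap is turned past its lock (more than 0.3 rad) (value of joint jar_turn above 0.3 rad).
It also fails if it takes over 32 s, if anything falls off the work surface, if the arm or the gripper's body presses on something with over 40 N, if the wrist force passes 120 N, or if a joint passes its speed limit or range.

ROBOT

A 6-joint arm with a two-finger parallel gripper is mounted at the origin on a cart in front of the work surface, level with it; the furniture and walls round the work are solid. World frame = base frame: x ahead of the robot, y to its left, z up, the work surface at z = 0. Lengths are in m, angles in rad, forces in N, time in s.
With the tool pointing down it reaches from about 0.225 to 0.875 m from the base axis. Payload 3.4 kg.
Tool frame: the origin (TCP) lies at the very end of the fingers, on their centre line; the grasp point (between the pads) lies 19 mm behind it; z points along the fingers, y is the direction in which the jaws open and shut (so a half turn about z gives the same grasp; the last joint's range is limited). The gripper opens to 85 mm and grips with 20 to 120 N. Pads are 22 mm wide; open, the fingers measure 114 mm over their backs; the gripper's body (76 mm by 85 mm) begins 54 mm behind the grasp point. The pads swing forward as they close: fully open they stand 13 mm farther back than shut.
Start: joints at [1.028, 0.276, 1.505, -0, 1.361, -0.121], TCP at [0.235, 0.525, 0.231] pointing down, gripper open.
Joint ranges: [-2.89, 2.89], [-0.75, 2.08], [0.22, 2.7], [-1.18, 4.32], [0.11, 2.71], [-2.7, 2.7]. Speed limits (rad/s): [2.57, 2.57, 3.14, 3.14, 3.14, 3.14].

INTERFACE

Orientations are given as a unit quaternion [w, x, y, z].
In Python, from rig import manip gives the robot as it stands. The module is installed in compiled form; this text tells all that it offers.
- The arm moves only by the tool carry_out, never from a script. Its argument "moves" is one flat list of numbers, 5 for each row, row after row: the opening in per cent of the stroke, from 0 (shut) to 100 (fully open), then the shift along the world's x, y, z in cm, then the turn about the world's z in rad. A call has exactly 10 rows; each row shifts and turns the commanded pose from where the row before left it; what a row does not reach is not made up. A row lasts 1/10 s, in which the tool goes at most 50 mm and 8.59 degrees, less where a joint would pass 70% of its speed; a pose out of reach is approached as far as the arm can. A call is refused whole if a number of a shift passes 5 or a number of a turn 0.15, either way. A call with a gripper value outside its range is refused whole. The fingers move at their own pace and stop on an object; "squeeze" is the grip in N (left out, the last holds). Time passes only in rows, so rows that do not move let the fingers close, or fill a call up. It gives the time, the measured TCP pose, the force and the opening at its end, in the units of the state.
- manip.get_state(): the state, without advancing time (a new reading comes with each control period).
- manip.get_image(name): name is "scene" or "top"; returns the picture (384x512x3 uint8, red, green, blue); there is no depth.
- manip.camera_info(name): a dict with "fov_y" (degrees; the focal length in pixels is half the picture's height over the tangent of half this angle, whatever the lens; pixels are square), "cx", "cy" (the principal point, pixels), "dist" ([k1, k2, p1, p2, k3] as OpenCV has them; the pictures are not rectified), "rvec" (rotation vector, rad) and "tvec" (3), from world to camera coordinates, as OpenCV has them. Camera axes: x right, y down, z forward; pixel columns grow to the right and rows downward; lengths in m; the calibration is good to about 2 mm. A picture is of the moment at which its call begins. camera_info takes no time and is no camera call.
- manip.sign_off(): hands the job in, once; it reports no verdict.
The state is a dict: "clock": time; "qpos": joint angles; "qd": joint speeds; "effort": joint torques, N m; "position": TCP position; "ee_rot": TCP orientation; "contact_force": force on the tool from outside, world axes, zero at the start; "moment": the same for the moment, N m; "width": finger opening in m.
Only numpy, scipy, OpenCV 4.12 (cv2) and the standard library are available. Lean on these libraries where they do the work, as an engineer would, in place of code of your own. Each camera call takes 0.05 s, during which the arm holds its last target. There are 200 camera calls.

## Working session

There is one attempt and no reset: what is moved stays moved. The work goes in short steps, Python scripts to look and compute and a tool call to move; the robot and the scene stay as the last step left them, time stands still between calls to the robot, and variables do not carry over. Pictures are saved under pics/ and viewed, about 8 in all and at most 12, crops included, and the job is handed in when it is done.

Besides the shell and the picture viewer there is one more tool, called after "Emit:" as a command line: name --argument value ..., lists and objects as JSON in quotes. carry_out: Moves the arm, as the interface text tells. Its arguments: {"type":"object","properties":{"moves":{"type":"array","items":{"type":"number"}},"squeeze":{"type":"number"}},"required":["moves"]}

```bash
mkdir -p pics; python3 - <<'E'
from rig import manip
import cv2
for n in("scene","top"):
    i=manip.get_image(n); cv2.imwrite(f"pics/{n}0.png",i[...,::-1]); print(n,manip.camera_info(n))
print(manip.get_state())
E
```

```text
scene {'fov_y': 56.733427534341565, 'cx': 252.38867231324897, 'cy': 184.78063670274642, 'dist': array([-0.03986692,  0.        ,  0.        ,  0.        ,  0.        ]), 'rvec': array([ 1.98208971, -0.82722953,  0.47676087]), 'tvec': array([-0.34465455,  0.29054213,  0.59732269])}
top {'fov_y': 57.71220195917417, 'cx': 254.15477226454072, 'cy': 191.6333337666675, 'dist': array([-0.04201938,  0.        ,  0.        ,  0.        ,  0.        ]), 'rvec': array([ 2.11497312, -2.16811011,  0.11240395]), 'tvec': array([0.02555048, 0.51674809, 0.8938931 ])}
{'clock': 0.1, 'qpos': array([ 1.02799468e+00,  2.76488896e-01,  1.50600549e+00,  3.12577147e-05,
        1.36070142e+00, -1.20998536e-01]), 'qd': array([ 0.00103533, -0.00199343, -0.0029928 ,  0.00182559,  0.00179368,
       -0.00043473]), 'effort': array([ 2.02811323e-03, -4.17703092e+01, -2.46404225e+01,  2.29066991e-04,
        5.69139433e-03,  2.55960714e-05]), 'position': array([0.23515642, 0.52419738, 0.23055107]), 'ee_rot': array([-2.75633145e-04,  2.09344695e-01,  9.77841580e-01, -7.52847594e-04]), 'contact_force': array([-0.27465225,  0.56508598,  0.05391819]), 'moment': array([ 0.02767453,  0.03346773, -0.01896657]), 'width': 0.0854253029588131}
```

View pics/top0.png

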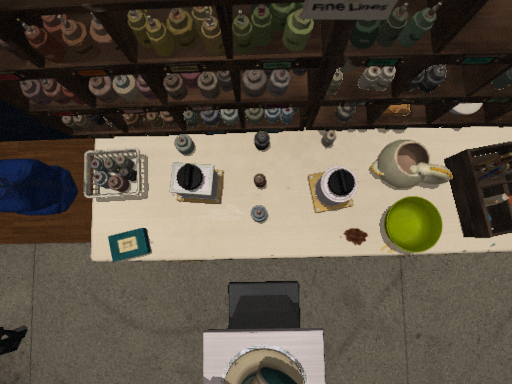

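View pics/scene0.png

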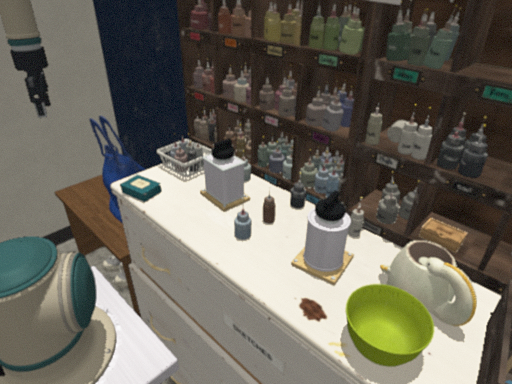

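Top view: the rectangular tin is on the left, with its cap near (188,179). The round tin is on the right, with its cap near (341,183). I'll enlarge the left cap in both views.

```bash
python3 - <<'E'
import cv2,numpy as np
a=cv2.imread("pics/top0.png")[145:215,155:235]; b=cv2.imread("pics/scene0.png")[130:215,185:265]
r=lambda i:cv2.convertScaleAbs(cv2.resize(i,(400,i.shape[0]*5),interpolation=cv2.INTER_CUBIC),alpha=1.5,beta=30)
a,b=r(a),r(b); h=max(len(a),len(b)); o=np.zeros((h,800,3),np.uint8); o[:len(a),:400]=a;o[:len(b),400:]=b
cv2.imwrite("pics/c1.png",o)
E
```

```text
(no output)
```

View pics/c1.png

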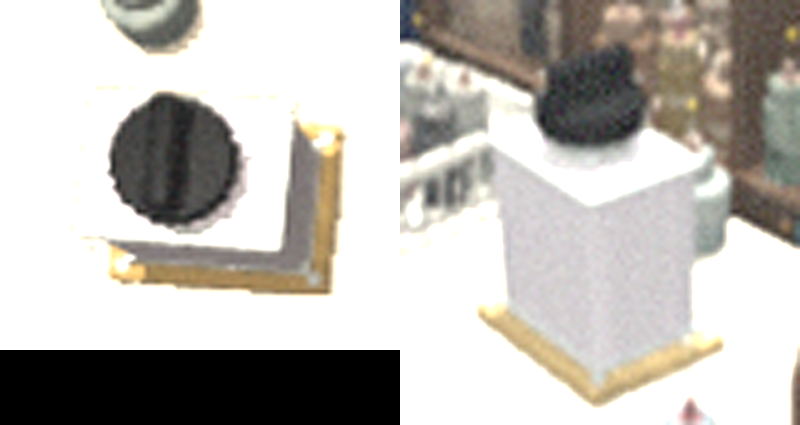

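Crop: the disc centre is at about (175,160) in the left panel. Foot corners are (342,130), (328,292) and (110,277). I'll back-project these points and overlay a model as a check.

```bash
cat > h.py <<'E'
import numpy as np,cv2
from rig import manip
def cam(n):
    c=manip.camera_info(n); f=192/np.tan(np.radians(c["fov_y"]/2))
    return np.array([[f,0,c["cx"]],[0,f,c["cy"]],[0,0,1]]),c["dist"],c["rvec"],c["tvec"]
def bp(n,uv,z):
    K,d,r,t=cam(n); R=cv2.Rodrigues(r)[0]
    p=cv2.undistortPoints(np.array([[uv]],float),K,d)[0,0]; v=R.T@[p[0],p[1],1]; o=-R.T@t
    return o+v*(z-o[2])/v[2]
def pr(n,P):
    K,d,r,t=cam(n); return cv2.projectPoints(np.array(P,float).reshape(-1,3),r,t,K,d)[0][:,0]
E
cat > ov.py <<'E'
from h import *
def overlay(x,y,yaw,turn,fn,lift=0,imgs=None):
    out=np.zeros((425,800,3),np.uint8)
    for k,(n,x0,y0,h) in enumerate((("top",155,145,70),("scene",185,130,85))):
        im=imgs[n] if imgs else cv2.imread(f"pics/{n}0.png"); im=im[y0:y0+h,x0:x0+80]
        im=cv2.convertScaleAbs(cv2.resize(im,(400,h*5),interpolation=cv2.INTER_CUBIC),alpha=1.5,beta=30)
        def poly(P,c,a):
            R=np.array([[np.cos(a),-np.sin(a),0],[np.sin(a),np.cos(a),0],[0,0,1]])
            q=(pr(n,np.array(P)@R.T+[x,y,0])-[x0,y0]+.5)*5-.5
            cv2.polylines(im,[np.round(q).astype(int)],True,c,1)
        rect=lambda a,b,z:[[a,b,z],[-a,b,z],[-a,-b,z],[a,-b,z]]
        poly(rect(.036,.05,.122),(0,0,255),yaw)
        th=np.linspace(0,6.28,40)
        for z in(.152,.134): poly(np.c_[.03*np.cos(th),.03*np.sin(th),0*th+z+lift],(0,200,0),0)
        poly(rect(.027,.007,.176+lift),(255,0,0),yaw+turn)
        out[:h*5,400*k:400*k+400]=im
    cv2.imwrite(fn,out)
E
python3 - <<'E'
from h import *
f=lambda u,v:((u+.5)/5-.5+155,(v+.5)/5-.5+145)
print("disc",bp("top",f(175,160),.15))
print("disc scene",bp("scene",(185+592/5,130+103/5),.15))
c=[bp("top",f(*p),.012) for p in((342,130),(328,292),(110,277))]
print(c); print(np.arctan2(*(c[0]-c[1])[1::-1]),np.arctan2(-(c[2]-c[1])[0],(c[2]-c[1])[1]))
c=[bp("top",f(*p),.122) for p in((297,105),(282,251),(80,236))]
print(c); print(np.arctan2(*(c[0]-c[1])[1::-1]),np.arctan2(-(c[2]-c[1])[0],(c[2]-c[1])[1]))
from ov import overlay
d=bp("top",f(175,160),.15); overlay(d[0],d[1],-.06,.03,"pics/o1.png")
for p in((190-155,0),):pass
for uv in((184,145),(262,141),(260,181),(259,213)): print(uv,bp("top",uv,.08))
E
```

```text
disc [0.54171897 0.16120582 0.15      ]
disc scene [0.69124562 0.00627386 0.15      ]
[array([0.58089311, 0.09781657, 0.012     ]), array([0.49137472, 0.10647839, 0.012     ]), array([0.5026675, 0.2263946, 0.012    ])]
-0.09645993502796188 -0.09389536327035647
[array([0.57235722, 0.10717528, 0.122     ]), array([0.50069978, 0.1150044 , 0.122     ]), array([0.51063557, 0.21367568, 0.122     ])]
-0.10882596585696336 -0.10035751020367846
(184, 145) [0.63811991 0.19096866 0.08      ]
(262, 141) [ 0.64236006 -0.01167316  0.08      ]
(260, 181) [ 0.53800296 -0.003868    0.08      ]
(259, 213) [0.4567828  0.00068782 0.08      ]
```

View pics/o1.png

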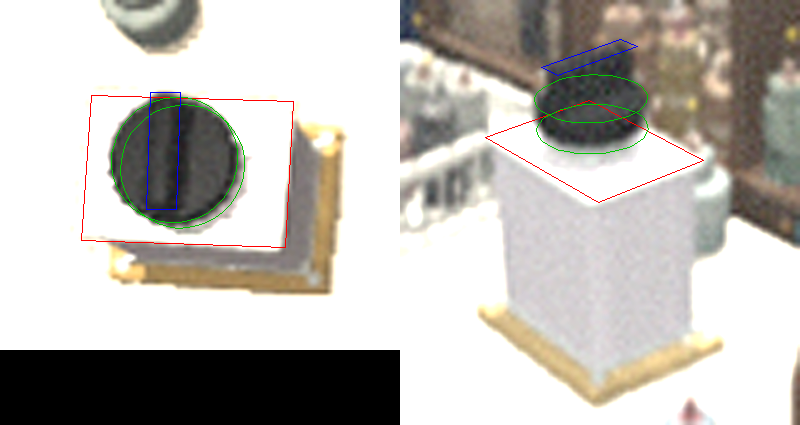

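Tin centre from three sources: disc (0.5417,0.1612), top-face corners (0.5415,0.1604) and foot corners (0.5418,0.162). They agree. Tin yaw is about -0.10 and the bar about -0.07, with small uncertainty. The tool y axis is at 1.149 rad now, so it needs about +0.35. That puts q6 near -1.2, which leaves room for the turn.

Emit:
carry_out --moves '[50,1.53,-1.82,0,0.035,50,1.53,-1.82,0,0.035,50,1.53,-1.82,0,0.035,50,1.53,-1.82,0,0.035,50,1.53,-1.82,0,0.035,50,1.53,-1.82,0,0.035,50,1.53,-1.82,0,0.035,50,1.53,-1.82,0,0.035,50,1.53,-1.82,0,0.035,50,1.53,-1.82,0,0.035]' --squeeze 40

```text
clock: 1.1
position: [0.3887, 0.3417, 0.2309]
ee_rot: [-0.0, 0.035, 0.999, -0.0]
contact_force: [-0.0, -0.2, -0.1]
width: 0.043
```

Emit:
carry_out --moves '[50,1.53,-1.82,0,0,50,1.53,-1.82,0,0,50,1.53,-1.82,0,0,50,1.53,-1.82,0,0,50,1.53,-1.82,0,0,50,1.53,-1.82,0,0,50,1.53,-1.82,0,0,50,1.53,-1.82,0,0,50,1.53,-1.82,0,0,50,1.53,-1.82,0,0]'

```text
clock: 2.1
position: [0.5417, 0.1598, 0.2308]
ee_rot: [-0.0, 0.036, 0.999, -0.0]
contact_force: [-0.0, 0.2, 0.8]
width: 0.0429
```

Emit:
carry_out --moves '[50,0,0.1,-1,0,50,0,0,-1,0,50,0,0,-1,0,50,0,0,-1,0,50,0,0,-1,0,50,0,0,-1,0,50,0,0,-0.7,0,50,0,0,-0.3,0,50,0,0,0,0,50,0,0,0,0]'

```text
clock: 3.1
position: [0.5418, 0.1617, 0.1616]
ee_rot: [0.0, 0.036, 0.999, 0.0]
contact_force: [0.1, -0.3, 0.1]
width: 0.0425
```

```bash
python3 - <<'E'
from h import *
from ov import overlay
I={n:manip.get_image(n)[...,::-1].copy() for n in("top","scene")}
overlay(.5415,.161,-.1,.03,"pics/o2.png",imgs=I)
E
```

```text
(no output)
```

View pics/o2.png

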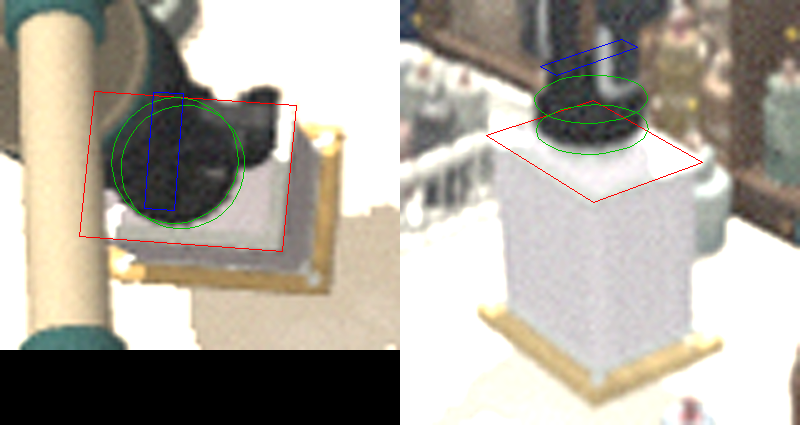

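The fingers straddle the bar at about (590,60) in the right panel, with no contact force. Next I'll close on it.

Emit:
carry_out --moves '[30,0,0,0,0,15,0,0,0,0,0,0,0,0,0,0,0,0,0,0,0,0,0,0,0,0,0,0,0,0,0,0,0,0,0,0,0,0,0,0,0,0,0,0,0,0,0,0,0,0]' --squeeze 40

```text
clock: 4.2
position: [0.5417, 0.1624, 0.1619]
ee_rot: [0.0, 0.036, 0.999, 0.001]
contact_force: [-0.6, 5.5, 5.8]
width: 0.0129
```

```bash
python3 - <<'E'
from rig import manip
s=manip.get_state()
for k in("position","ee_rot","contact_force","moment","width"):print(k,s[k])
E
```

```text
position [0.54168187 0.16244531 0.16185143]
ee_rot [4.46451869e-04 3.59867398e-02 9.99351784e-01 8.75627595e-04]
contact_force [-0.61292449  5.46864625  5.77657075]
moment [ 0.80693825  0.12619491 -0.00786463]
width 0.012856937193758659
```

Emit:
carry_out --moves '[0,0,0.1,-0.1,0,0,0,0,-0.1,0,0,0,0,-0.1,0,0,0,0,-0.1,0,0,0,0,-0.1,0,0,0,0,-0.1,0,0,0,0,-0.1,0,0,0,0,-0.1,0,0,0,0,0,0,0,0,0,0,0]' --squeeze 60

```text
clock: 5.2
position: [0.5418, 0.1625, 0.1559]
ee_rot: [0.001, 0.036, 0.999, 0.0]
contact_force: [-3.3, 2.0, 15.3]
width: 0.0123
```

Emit:
carry_out --moves '[0,0,0,-0.1,0,0,0,0,-0.1,0,0,0,0,-0.1,0,0,0,0,-0.1,0,0,0,0,0,0,0,0,0,0,0,0,0,0,0,0,0,0,0,0,0,0,0,0,0,0,0,0,0,0,0]'

```text
clock: 6.2
position: [0.5419, 0.1625, 0.1537]
ee_rot: [0.002, 0.036, 0.999, 0.0]
contact_force: [-7.0, 1.6, 24.8]
width: 0.0124
```

24.8 N means the cap is at the stop. Now the turn.

Emit:
carry_out --moves '[0,0,0,0,0.08,0,0,0,0,0.1,0,0,0,0,0.1,0,0,0,0,0.1,0,0,0,0,0.1,0,0,0,0,0.1,0,0,0,0,0.1,0,0,0,0,0.1,0,0,0,0,0.1,0,0,0,0,0]'

```text
clock: 7.2
position: [0.542, 0.1623, 0.1537]
ee_rot: [0.002, -0.394, 0.919, -0.001]
contact_force: [-5.9, 0.9, 23.9]
width: 0.0123
```

```bash
python3 - <<'E'
from rig import manip
s=manip.get_state()
for k in("position","ee_rot","contact_force","moment","width","qpos"):print(k,s[k].round(4) if k!="width" else s[k])
E
```

```text
position [0.542  0.1623 0.1537]
ee_rot [ 1.700e-03 -3.941e-01  9.191e-01 -9.000e-04]
contact_force [-5.9421  0.9128 23.9442]
moment [0.2155 1.0728 0.032 ]
width 0.012284781562694403
qpos [ 1.6860e-01  3.1420e-01  1.6508e+00 -9.0000e-04  1.1729e+00 -2.2121e+00]
```

Emit:
carry_out --moves '[0,0,0,0,0.06,0,0,0,0,0.06,0,0,0,0,0.06,0,0,0,0,0.04,0,0,0,0,0.03,0,0,0,0,0,0,0,0,0,0,0,0,0,0,0,0,0,0,0,0,0,0,0,0,0]'

```text
clock: 8.2
position: [0.5421, 0.1623, 0.1537]
ee_rot: [0.002, -0.505, 0.863, -0.001]
contact_force: [-5.7, 0.6, 24.2]
width: 0.0125
```

```bash
python3 - <<'E'
from rig import manip
s=manip.get_state()
for k in("position","ee_rot","contact_force","moment","qpos"):print(k,s[k].round(4))
q=s["ee_rot"];import numpy as np;print("turned",2*np.arctan2(.036,.99935)-2*np.arctan2(q[1],q[2]))
E
```

```text
position [0.5421 0.1623 0.1537]
ee_rot [ 0.0017 -0.5048  0.8632 -0.0011]
contact_force [-5.6629  0.6421 24.2451]
moment [ 0.2201  1.0255 -0.0299]
qpos [ 1.6850e-01  3.1420e-01  1.6507e+00 -1.0000e-03  1.1728e+00 -2.4602e+00]
turned 1.1303134937318375
```

Emit:
carry_out --moves '[0,0,0,0.3,0,0,0,0,0.3,0,0,0,0,0.3,0,0,0,0,0.3,0,0,0,0,0.2,0,0,0,0,0.2,0,0,0,0,0,0,20,0,0,0,0,35,0,0,0,0,50,0,0,0,0]'

```text
clock: 9.2
position: [0.541, 0.1619, 0.1646]
ee_rot: [-0.001, -0.505, 0.863, -0.0]
contact_force: [-0.1, 1.2, -1.2]
width: 0.0422
```

Emit:
carry_out --moves '[55,0,0,0,0,55,0,0,0.5,0,55,0,0,1,0,55,0,0,1,0,55,0,0,1,0,55,0,0,1,0,55,0,0,2,0,55,0,0,2,0,55,0,0,2,0,55,0,0,1,0]'

```text
clock: 10.2
position: [0.5422, 0.1628, 0.283]
ee_rot: [0.002, -0.505, 0.863, -0.001]
contact_force: [0.7, -0.4, 1.1]
width: 0.0468
```

Emit:
carry_out --moves '[55,-1,2,0,0,55,-2,3,0,0,55,-2,3,0,0,55,-2,3,0,0,55,-2,3,0,0,55,-2,3,0,0,55,-2,3,0,0,55,-1,2,0,0,55,0,0,0,0,55,0,0,0,0]'

```text
clock: 11.2
position: [0.4013, 0.3825, 0.2802]
ee_rot: [-0.0, -0.505, 0.863, -0.0]
contact_force: [-0.6, -0.2, 0.2]
width: 0.0468
```

```bash
python3 - <<'E'
from h import *
from ov import overlay
I={n:manip.get_image(n)[...,::-1].copy() for n in("top","scene")}
overlay(.5415,.161,-.1,1.15,"pics/o3.png",lift=.006,imgs=I)
cv2.imwrite("pics/top3.png",I["top"])
E
```

```text
(no output)
```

View pics/o3.png

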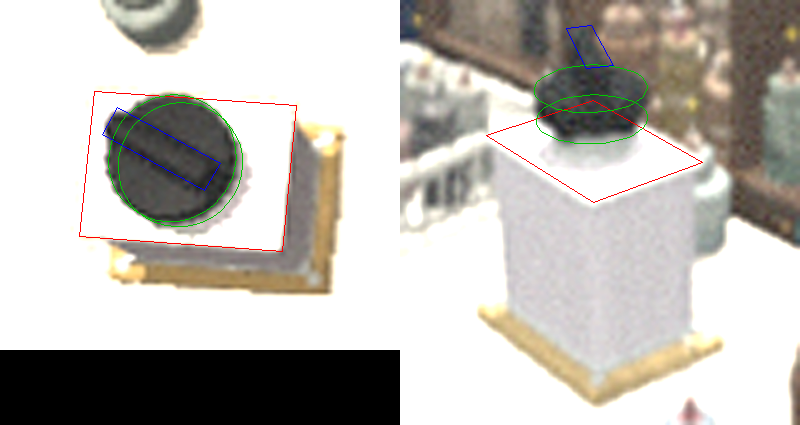

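The bar matches the 1.15 rad overlay (blue, around (160,150)). The disc's lower edge in the scene view appears about 8-10 px higher. I'll check that number, and the round tin, against the first pictures.

```bash
python3 - <<'E'
from h import *
a=cv2.imread("pics/scene0.png",0).astype(int);b=cv2.cvtColor(manip.get_image("scene"),cv2.COLOR_RGB2GRAY).astype(int)
def edge(i,c):
    p=i[148:166,c]; k=np.argmax(p>80); return 148+k-1+(80-p[k-1])/(p[k]-p[k-1])
print([round(edge(a,c)-edge(b,c),2) for c in range(218,230,2)])
print("expected px for 6mm",pr("scene",[[.52,.161,.134],[.52,.161,.14]]))
t0=cv2.imread("pics/top0.png").astype(int);t1=cv2.imread("pics/top3.png").astype(int)
print("round cap diff",np.abs(t0-t1)[160:205,318:362].mean(), "rect cap diff",np.abs(t0-t1)[160:200,172:208].mean())
print(manip.get_state()["contact_force"])
E
```

```text
[np.float64(0.52), np.float64(1.69), np.float64(2.07), np.float64(2.01), np.float64(1.98), np.float64(2.02)]
expected px for 6mm [[216.91683734 157.78706011]
 [216.81591752 155.75633811]]
round cap diff 2.441919191919192 rect cap diff 9.440972222222221
[0.33423968 0.34912297 0.22487872]
```

The edge rose 2.0 px, against 2.03 px expected for 6 mm. The round cap is unchanged, so I'm handing in.

```bash
python3 -c "
from rig import manip
print(manip.sign_off())"
```

```text
the job is handed in; nothing more can be done
None
```

The rectangular tin's cap is open, and the job was handed in at about 11 s of the 32 s allowed; sign-off reports no verdict. I gripped the bar, pressed the cap to its stop (about 24 N), turned it 1.13 rad anticlockwise, let it spring up, released it and moved the arm clear.

**Final checks:**
- **Turn:** the bar lies on the overlay drawn for 1.15 rad of turn.
- **Lift:** the cap's lower edge rose 2.0 px against 2.03 px expected for 6 mm. One outer column at the cap's edge read only 0.5 px, and another 1.7 px.
- **Round tin:** its cap looks unchanged in the top view, with only noise-level differences from the first picture.
- **Contact:** the force on the tool is about zero, so the robot touches nothing.

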